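# Seat the proud sample tube and start the autosampler

## Robot

A 6-joint arm with a two-finger parallel gripper is mounted at the origin on the work surface. World frame = base frame: x ahead of the robot, y to its left, z up, the work surface at z = 0. Lengths are in m, angles in rad, forces in N, time in s.
With the tool pointing down it reaches from about 0.35 to 0.975 m from the base axis. Payload 4.9 kg.
Tool frame: the origin (TCP) lies midway between the tips of the shut fingers; the grasp point (between the pads) lies 19 mm behind it; z points along the fingers, y is the direction in which the jaws open and shut (so a half turn about z gives the same grasp; the last joint's range is limited). The gripper opens to 85 mm and grips with 20 to 120 N. Pads are 22 mm wide; open, the fingers measure 114 mm over their backs; the gripper's body (76 mm by 85 mm) begins 54 mm behind the grasp point. The pads swing forward as they close: fully open they stand 13 mm farther back than shut.
Start: joints at [1.003, 0.053, 1.613, -0, 1.476, -0.119], TCP at [0.271, 0.563, 0.231] pointing down, gripper open.
Joint ranges: [-3.01, 3.01], [-1.01, 2.22], [0.06, 2.58], [-1.02, 4.17], [0.09, 2.62], [-3.14, 3.14]. Speed limits (rad/s): [2.57, 2.57, 3.14, 3.14, 3.14, 3.14].

## Interface

Orientations are given as a unit quaternion [w, x, y, z].
In Python, from plant import state, grab_frame, camera_params, job_done, boxes_of gives the robot as it stands.
- The arm moves only by the tool step_arm, never from a script. Its argument "steps" is a list of rows, each a list of 4 numbers: the shift along the tool's x, y, z in mm, then the turn about the tool's z in degrees. A call has 1 to 8 rows; each row shifts and turns the pose as measured when the row begins, along the tool's axes as they then stand; what a row does not reach is not made up. A row lasts 1/10 s, in which the tool goes at most 50 mm and 8.59 degrees, less where a joint would pass 70% of its speed; a pose out of reach is approached as far as the arm can. A call is refused whole if a number of a shift passes 50 or a number of a turn 8.59, either way. A call with a gripper value outside its range is refused whole. "claw" is the opening in per cent of the stroke, from 0 (shut) to 100 (fully open), set as the call begins (left out, the last holds). The fingers move at their own pace and stop on an object; the grip force is fixed at half the most. Time passes only in rows, so rows that do not move let the fingers close. It gives the time, the measured TCP pose, the force and the opening at its end, in the units of the state.
- state(): the state, without advancing time (a new reading comes with each control period).
- grab_frame(name): name is "scene" or "top" or "wrist"; returns (picture, depth): 420x560x3 uint8, red, green, blue; 420x560 float32, m along the optical axis (not along the pixel's ray), 0 where there is no reading.
- camera_params(name): a dict with "mtx" (3x3 intrinsics, pixels), "extrinsics" (4x4, takes a point from camera to world coordinates); the wrist camera has in their place "T_tool_cam" (4x4, takes a point from camera to tool coordinates, whose origin is the TCP and whose axes are the flange's). Camera axes: x right, y down, z forward; pixel columns grow to the right and rows downward; lengths in m; the calibration is good to about 2 mm. A picture is of the moment at which its call begins: read the wrist's pose just before it. camera_params takes no time and is no camera call.
- job_done(): hands the job in, once; it reports no verdict.
Trained networks look in the newest picture that a camera, given by its name, has taken for a name from the list of things; names that differ only in an ending like _2 or _b are one class to them, and where a whole thing is asked for, a point or a joint stands for the part that bears it (a point fixed in the world has none). Each returns a list of dicts, best first, with "p" (0 to 1); they miss things now and then, are a little off and sometimes report something else, mostly with a low value. They report only what shows in the picture. A call takes as long as a camera call.
- boxes_of(camera, label): "box" ([left, top, width, height] in pixels, round what is visible of it).
The state is a dict: "time": time; "joint_pos": joint angles; "joint_vel": joint speeds; "joint_efforts": joint torques, N m; "tool_pos": TCP position; "tool_rot": TCP orientation; "contact_force": force on the tool from outside, world axes, zero at the start; "ft_torque": the same for the moment, N m; "gripper_width": opening from 0.0 (shut) to 1.0 (fully open).
Only numpy, scipy, OpenCV 4.12 (cv2) and the standard library are available. Lean on these libraries where they do the work, as an engineer would, in place of code of your own. Each camera call takes 0.05 s, during which the arm holds its last target. There are 200 camera calls.

## Task

The blue-capped sample tube is standing proud in the autosampler's turntable, where the needle would strike it. With closed fingertips, gently push it straight down until its cap is fully home on its seat, level with the others; then press the green start key down, let it go and withdraw. Do not start before the tube is home, do not lift it, and leave the other tubes, the other keys and everything around untouched.

Things in the scene. Friction and masses are not known exactly. Their poses are not given: they have to be found in the camera images.
- autosampler: Fixed machine, dark base and white top, 400 mm deep (its x) and 420 mm wide (its y). Origin under its centre on the bench, z up, front to its -x; turned up to 0.3 rad. White deck at 170 mm above the bench, turntable in it, three keys in a row at y = 155 mm; at the rear, x 153 to 187, y 75 to 200 mm, the parked needle arm, 311 mm high.
- turntable (a point): Centre of the dark turntable (276 mm across, locked), on its upper face, 187 mm above the bench. Eight rubber seats, 41 mm across, tops at 190 mm, lie evenly on a circle of 95 mm radius, 73 mm from one to the next; seven hold tubes. The black knob in the middle is 32 mm across and 20 mm high.
- tube_blue: Tube with the blue cap (34 mm across, 16 mm high), in any seat, 10 to 16 mm proud, whitish tube showing below. Origin: centre of the cap's underside, z up. Slides only up and down against about 4 N of friction, stays where left, stops on the rubber seat (which gives about 1 mm per 5 N): home, its origin is 190 mm and its cap top 206 mm above the bench, level with the others.
- tube_white_a: Sample tube with a white screw cap, fully seated in another seat: cap 34 mm across and 16 mm high, origin at the centre of the cap's underside, z up. Leave alone.
- tube_white_b: Sample tube with a white screw cap, fully seated in another seat: cap 34 mm across and 16 mm high, origin at the centre of the cap's underside, z up. Leave alone.
- tube_white_c: Sample tube with a white screw cap, fully seated in another seat: cap 34 mm across and 16 mm high, origin at the centre of the cap's underside, z up. Leave alone.
- tube_orange_a: Sample tube with an orange screw cap, fully seated in another seat: cap 34 mm across and 16 mm high, origin at the centre of the cap's underside, z up. Leave alone.
- tube_orange_b: Sample tube with an orange screw cap, fully seated in another seat: cap 34 mm across and 16 mm high, origin at the centre of the cap's underside, z up. Leave alone.
- tube_yellow: Sample tube with a yellow screw cap, fully seated in another seat: cap 34 mm across and 16 mm high, origin at the centre of the cap's underside, z up. Leave alone.
- key_start (a joint): The green round start key, the one nearest the machine's front: 22 mm across, spring returned; 0 released, 0.005 m fully down, which takes about 4 N. A press counts from about 3 mm down.
- key_start_top (a point): Centre of the top face of the green start key; pressed straight down from here. The keys stand in a row 52 mm apart along the machine's x.
- key_pause (a joint): The white round key, 52 mm behind the green one, same size; 0 released. Leave alone.
- key_stop (a joint): The red round key, 104 mm behind the green one, same size; 0 released. Leave alone.
- standard_vial: Small amber vial with a black cap, 26 mm across, 48 mm high, standing loose on the deck behind the keys; origin at its foot. Leave alone.
- spare_collar: Loose orange plastic ring, 38 mm across, 10 mm high, lying on the deck's front corner on the side away from the keys; origin at its underside. Leave alone.
- beaker: Glass beaker, 68 mm across, 90 mm high, on the bench to the left of the machine; origin at its foot. Leave alone.
- reagent_bottle: Amber bottle with a blue cap, 70 mm across, 150 mm high, on the bench to the left of the machine; origin at its foot. Leave alone.
- pipette: White hand pipette, about 290 mm long and 26 mm high, lying along its x on the bench to the right of the machine; origin under its handle. Leave alone.

How it is judged:
By the outcome, as a careful person would: the job done as asked, in the order asked, and still so for the second after the job is handed in, with the robot touching nothing.
It also fails if it takes over 38 s, if anything falls off the work surface, if the arm or the gripper's body presses on something with over 40 N, if the wrist force passes 120 N, or if a joint passes its speed limit or range.

## Working session

There is one attempt and no reset: what is moved stays moved. The work goes in short steps, Python scripts to look and compute and a tool call to move; the robot and the scene stay as the last step left them, time stands still between calls to the robot, and variables do not carry over. Pictures are saved under pics/ and viewed, about 8 in all and at most 12, crops included, and the job is handed in when it is done.

Besides the shell and the picture viewer there is one more tool, called after ">>>" as name(argument=value, ...), one argument or row to a line, values as JSON. step_arm: Moves the arm, as the interface text tells. Its arguments: {"type":"object","properties":{"steps":{"type":"array"},"claw":{"type":"number"}},"required":["steps"]}

```bash
mkdir -p pics; cat > h.py <<'E'
import numpy as np, cv2
from plant import *
def snap(n,f):
    im,d=grab_frame(n); cv2.imwrite('pics/'+f,im[:,:,::-1]); return im,d
def world(n,d,T=None):
    c=camera_params(n);K=np.array(c['mtx']);E=np.array(c['extrinsics']) if T is None else T
    v,u=np.mgrid[:d.shape[0],:d.shape[1]]
    P=np.stack([(u-K[0,2])/K[0,0]*d,(v-K[1,2])/K[1,1]*d,d],-1)
    return P@E[:3,:3].T+E[:3,3]
E
python3 - <<'E'
from h import *
a,d=snap('top','t0.png'); b,e=snap('scene','s0.png')
np.savez('f0.npz',a=a,d=d,b=b,e=e)
W=world('top',d)
for l in ['tube_blue','key_start','tube_yellow','turntable','standard_vial']:
  for r in boxes_of('top',l)[:2]:
    x,y,w,h=r['box']; u,v=int(x+w/2),int(y+h/2); print(l,round(r['p'],2),np.round(r['box']),W[v,u].round(4))
print(state())
E
```

```text
tube_blue 0.5 [298. 187.   9.  12.] [ 0.5578 -0.1071  0.2169]
tube_yellow 0.68 [246. 180.   9.  10.] [0.5966 0.0579 0.2139]
turntable 0.69 [188. 119. 143. 149.] [0.5739 0.031  0.1908]
turntable 0.56 [273. 220.  11.  14.] [ 0.4551 -0.0227  0.2034]
{'time': 0.35, 'joint_pos': array([ 1.00297559e+00,  5.28800150e-02,  1.61321657e+00, -2.68788940e-06,
        1.47598139e+00, -1.19050099e-01]), 'joint_vel': array([ 0.0002611 ,  0.00014806, -0.00376788,  0.00041015, -0.00048295,
        0.00022405]), 'joint_efforts': array([-1.05530248e-04, -3.93031204e+01, -3.69747233e+01, -9.65974778e-05,
        3.17009406e-03,  8.97510887e-06]), 'tool_pos': array([0.27110816, 0.56297134, 0.23100257]), 'tool_rot': array([-8.04508973e-05,  2.22506999e-01,  9.74931062e-01, -2.28943432e-04]), 'contact_force': array([-0.04834852, -0.13122237, -0.38139734]), 'ft_torque': array([ 0.01294146, -0.01986487, -0.00094669]), 'gripper_width': 1.002019063281569}
```

```bash
python3 - <<'E'
import cv2
a=cv2.imread('pics/t0.png')[100:300,160:360]
cv2.imwrite('pics/t0c.png',cv2.resize(a,(600,600),interpolation=cv2.INTER_CUBIC))
E
```

```text
(no output)
```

View pics/t0c.png

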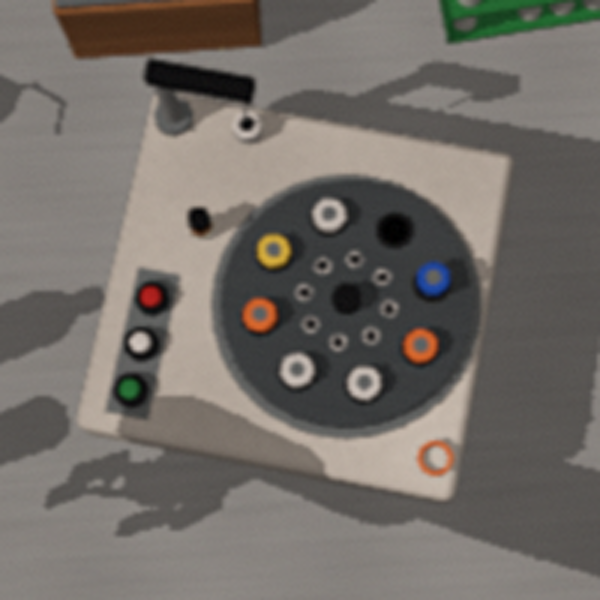

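View pics/s0.png

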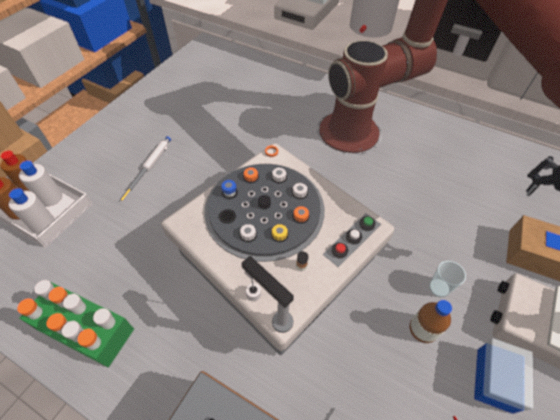

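The top crop shows the blue cap at full-picture pixel (304,193) next to the empty seat, and the green key at (203,229). Front is at the bottom (world −x). Next I'll measure by colour and fit the known layout.

```bash
python3 - <<'E'
from h import *
f=np.load('f0.npz'); a=f['a'];d=f['d'];W=world('top',d)
c=camera_params('top');K=np.array(c['mtx']);E=np.array(c['extrinsics'])
print(K.round(1).tolist(),E.round(3).tolist())
def ray(u,v,z):
    r=E[:3,:3]@[(u-K[0,2])/K[0,0],(v-K[1,2])/K[1,1],1]; return E[:3,3]+r*(z-E[2,3])/r[2]
hsv=cv2.cvtColor(a,cv2.COLOR_RGB2HSV)
seeds=dict(blue=(432,280),yellow=(273,250),orA=(260,315),orB=(420,346),wA=(330,214),wB=(297,370),wC=(364,382),green=(130,388),pause=(141,342),red=(151,296),knob=(346,298))
for n,(x,y) in seeds.items():
    u,v=160+x/3,100+y/3
    s=np.s_[int(v)-7:int(v)+9,int(u)-7:int(u)+9]
    H,S,V=[hsv[s][...,i].astype(int) for i in range(3)]
    if n[0]=='w' or n=='pause': m=V>125
    elif n=='knob': m=V<38
    else: m=S>110
    m=m.astype(np.uint8); k,l,st,ce=cv2.connectedComponentsWithStats(m)
    if k<2: print(n,'none');continue
    i=1+np.argmax(st[1:,4]); hull=cv2.convexHull(np.argwhere(l==i)[:,::-1].astype(np.int32)); (cx,cy),r=cv2.minEnclosingCircle(hull)
    M=cv2.moments(hull); cu,cv=M['m10']/M['m00']+int(u)-7,M['m01']/M['m00']+int(v)-7
    z=np.median(W[s][l==i][:,2]); zz={'blue':.219,'knob':.207}.get(n,.206)
    if n in('green','pause','red'): zz=z
    print(n,round(cu,1),round(cv,1),'npx',st[i,4],'r',round(r,1),'zdepth',z.round(4),'xy',ray(cu,cv,zz).round(4))
    
E
```

```text
[[468.8, 0.0, 271.9], [0.0, 468.8, 208.4], [0.0, 0.0, 1.0]] [[-0.068, -0.975, 0.212, 0.198], [-0.998, 0.067, -0.01, 0.007], [-0.005, -0.212, -0.977, 1.676], [0.0, 0.0, 0.0, 1.0]]
blue 304.1 192.6 npx 99 r 6.2 zdepth 0.2155 xy [ 0.5581 -0.1136  0.219 ]
yellow 250.9 183.4 npx 108 r 6.2 zdepth 0.2035 xy [0.6039 0.055  0.206 ]
orA 246.2 204.6 npx 110 r 6.3 zdepth 0.2043 xy [0.5344 0.0742 0.206 ]
orB 299.8 214.9 npx 113 r 6.4 zdepth 0.2042 xy [ 0.4889 -0.0949  0.206 ]
wA 269.1 171.0 npx 78 r 5.2 zdepth 0.2061 xy [ 0.6417 -0.0067  0.206 ]
wB 258.6 222.9 npx 82 r 5.5 zdepth 0.2057 xy [0.4722 0.038  0.206 ]
wC 280.9 227.1 npx 84 r 5.5 zdepth 0.2063 xy [ 0.4537 -0.0319  0.206 ]
green 202.9 229.3 npx 51 r 4.0 zdepth 0.1903 xy [0.4665 0.2185 0.1903]
pause 206.1 213.6 npx 33 r 3.2 zdepth 0.1923 xy [0.5169 0.2059 0.1923]
red 210.0 198.5 npx 60 r 4.3 zdepth 0.1874 xy [0.5674 0.1919 0.1874]
knob 275.5 199.0 npx 85 r 5.3 zdepth 0.2068 xy [ 0.5462 -0.021   0.207 ]
```

>>> step_arm(
  claw=0,
  steps=[
    [0,0,-35,0],
    [0,0,-35,0],
    [-33,-29,0,0],
    [-33,-29,0,0],
    [-33,-29,0,0],
    [-33,-29,0,0],
    [-33,-29,0,0],
    [-33,-29,0,0],
  ],
)

```text
time: 1.15
tool_pos: [0.3754, 0.3162, 0.3035]
tool_rot: [0.001, 0.217, 0.976, -0.0]
contact_force: [1.2, -0.2, -0.4]
gripper_width: -0.005
```

>>> step_arm(
  steps=[
    [-33,-29,0,0],
    [-33,-29,0,0],
    [-33,-29,0,0],
    [-33,-29,0,0],
    [-33,-29,0,0],
    [-33,-29,0,0],
    [-33,-29,0,0],
    [-33,-29,0,0],
  ],
)

```text
time: 1.95
tool_pos: [0.519, -0.0201, 0.3065]
tool_rot: [0.004, 0.217, 0.976, 0.001]
contact_force: [1.3, 1.1, -0.1]
gripper_width: 0.0
```

```bash
cat >> h.py <<'E'
from scipy.spatial.transform import Rotation as Ro
def R(s): q=s['tool_rot']; return Ro.from_quat([q[1],q[2],q[3],q[0]]).as_matrix()
def rem(*p):
    s=state(); print('t',round(s['time'],2),'pos',s['tool_pos'].round(4),'F',s['contact_force'].round(1),'g',round(s['gripper_width'],2))
    for q in p: print('tool mm',(R(s).T@(np.array(q)-s['tool_pos'])*1000).round(1))
    return s
def wristT(s):
    T=np.eye(4);T[:3,:3]=R(s);T[:3,3]=s['tool_pos']; return T@np.array(camera_params('wrist')['T_tool_cam'])
E
python3 -c "
from h import *
rem([.5585,-.113,.30]);print(camera_params('wrist')['T_tool_cam'])"
```

```text
t 1.95 pos [ 0.519  -0.0201  0.3065] F [ 1.3  1.1 -0.1] g 0.0
tool mm [-75.1 -67.5   6.8]
[[-3.24685336e-04 -9.55020554e-01 -2.96539433e-01  7.65089863e-02]
 [ 9.99999801e-01 -1.49777744e-04 -6.12547360e-04 -1.26330230e-03]
 [ 5.40580312e-04 -2.96539573e-01  9.55020413e-01 -1.44032614e-01]
 [ 0.00000000e+00  0.00000000e+00  0.00000000e+00  1.00000000e+00]]
```

>>> step_arm(
  steps=[
    [-32,-29,0,0],
    [-32,-29,0,0],
    [-11,-9,5,0],
    [0,0,0,0],
  ],
)

```text
time: 2.35
tool_pos: [0.5602, -0.1215, 0.3011]
tool_rot: [0.004, 0.221, 0.975, 0.001]
contact_force: [-0.3, 1.5, -0.3]
gripper_width: 0.001
```

```bash
python3 - <<'E'
from h import *
s=rem([.5585,-.113,.25]); a,d=snap('wrist','w1.png'); T=wristT(s); W=world('wrist',d,T)
np.savez('w1.npz',a=a,d=d,T=T)
hsv=cv2.cvtColor(a,cv2.COLOR_RGB2HSV)
for n,(l,h) in dict(blue=(100,130),orange=(5,18)).items():
    m=cv2.inRange(hsv,(l,130,50),(h,255,255)); k,L,st,ce=cv2.connectedComponentsWithStats(m)
    for i in range(1,k):
        if st[i,4]>300: P=W[(L==i)&(d>0)]; zt=np.percentile(P[:,2],90); Q=P[abs(P[:,2]-zt)<.003]; print(n,st[i],zt.round(4),cv2.minEnclosingCircle((Q[:,:2]*1000).astype(np.float32)),Q.mean(0).round(4))
E
```

```text
t 2.35 pos [ 0.5602 -0.1215  0.3011] F [-0.3  1.5 -0.3] g 0.0
tool mm [ 5.6  6.7 51.1]
blue [ 264  187   43   45 1096] 0.2196 ((559.6553955078125, -114.5744857788086), 18.041614532470703) [ 0.5586 -0.1141  0.2187]
orange [ 463   50   61   53 1972] 0.2078 ((535.403564453125, 72.87113952636719), 18.14339256286621) [0.5347 0.0723 0.207 ]
orange [ 246   95   47   49 1335] 0.2081 ((489.8304138183594, -95.84827423095703), 18.03383445739746) [ 0.4894 -0.0953  0.2071]
orange [ 462  305   98   83 5768] 0.1322 ((937.3697509765625, 90.81546020507812), 32.90424728393555) [0.9296 0.0882 0.1324]
orange [  0 381  28  30 323] 0.0604 ((715.1650390625, -725.8024291992188), 5.900132179260254) [ 0.7154 -0.7251  0.0605]
```

View pics/w1.png

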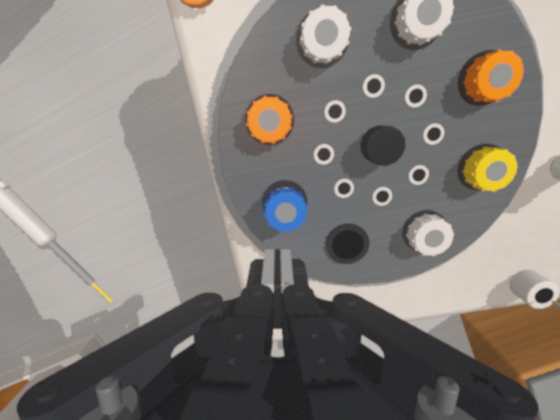

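The wrist picture shows the blue cap at (286,211), its upper face centred at about (0.559, −0.114) and roughly 12 mm proud. That agrees with the top camera.

>>> step_arm(
  steps=[
    [5,6,30,0],
    [0,0,30,0],
    [0,0,0,0],
  ],
)

```text
time: 2.7
tool_pos: [0.5587, -0.1088, 0.2425]
tool_rot: [0.006, 0.218, 0.976, 0.002]
contact_force: [-1.8, 0.1, -1.2]
gripper_width: 0.0
```

```bash
python3 -c "
from h import *
rem([.559,-.114,.206])"
```

```text
t 2.7 pos [ 0.5587 -0.1088  0.2425] F [-1.8  0.1 -1.2] g 0.0
tool mm [-2.1 -4.8 36.5]
```

>>> step_arm(
  steps=[
    [-2,-5,7,0],
    [0,0,8,0],
    [0,0,5,0],
    [0,0,0,0],
  ],
)

```text
time: 3.1
tool_pos: [0.5598, -0.1121, 0.2259]
tool_rot: [0.009, 0.216, 0.976, 0.002]
contact_force: [0.2, -0.2, 0.6]
gripper_width: -0.001
```

```bash
python3 -c "
from h import *
rem([.559,-.114,.206])"
```

```text
t 3.1 pos [ 0.5598 -0.1121  0.2259] F [ 0.2 -0.2  0.6] g -0.0
tool mm [ 0.2 -2.2 19.9]
```

>>> step_arm(
  steps=[
    [0,-2,3,0],
    [0,0,3,0],
    [0,0,3,0],
    [0,0,2,0],
  ],
)

```text
time: 3.5
tool_pos: [0.5602, -0.1146, 0.2168]
tool_rot: [0.011, 0.217, 0.976, 0.001]
contact_force: [-2.2, 0.5, 3.3]
gripper_width: -0.001
```

>>> step_arm(
  steps=[
    [0,0,2,0],
    [0,0,2,0],
    [0,0,2,0],
  ],
)

```text
time: 3.8
tool_pos: [0.5602, -0.1146, 0.2119]
tool_rot: [0.011, 0.217, 0.976, 0.001]
contact_force: [-1.7, 0.2, 3.1]
gripper_width: -0.001
```

>>> step_arm(
  steps=[
    [0,0,2,0],
    [0,0,2,0],
    [0,0,1,0],
  ],
)

```text
time: 4.1
tool_pos: [0.5602, -0.1146, 0.2067]
tool_rot: [0.011, 0.217, 0.976, 0.001]
contact_force: [-1.6, -0.2, 2.9]
gripper_width: -0.002
```

>>> step_arm(
  steps=[
    [0,0,1,0],
  ],
)

```text
time: 4.2
tool_pos: [0.5602, -0.1146, 0.2056]
tool_rot: [0.011, 0.217, 0.976, 0.001]
contact_force: [-1.7, 0.2, 3.1]
gripper_width: -0.001
```

>>> step_arm(
  steps=[
    [0,0,1,0],
  ],
)

```text
time: 4.3
tool_pos: [0.5602, -0.1146, 0.2048]
tool_rot: [0.011, 0.217, 0.976, 0.001]
contact_force: [-3.8, 1.2, 6.0]
gripper_width: -0.003
```

>>> step_arm(
  steps=[
    [0,0,0.6,0],
  ],
)

```text
time: 4.4
tool_pos: [0.5603, -0.1146, 0.2047]
tool_rot: [0.011, 0.217, 0.976, 0.001]
contact_force: [-3.1, 0.8, 6.3]
gripper_width: 0.003
```

>>> step_arm(
  steps=[
    [0,0,-4,0],
    [0,0,-15,0],
    [40,0,-30,0],
    [0,0,0,0],
  ],
)

```text
time: 4.8
tool_pos: [0.5228, -0.0976, 0.2531]
tool_rot: [0.01, 0.217, 0.976, 0.002]
contact_force: [-0.0, -0.1, 0.3]
gripper_width: 0.002
```

```bash
python3 - <<'E'
from h import *
s=rem([.4665,.2185,.26]); a,d=snap('wrist','w2.png'); T=wristT(s); W=world('wrist',d,T)
a2,d2=snap('top','t2.png');W2=world('top',d2)
print('rot',R(s).round(3).tolist())
for A,D,w,mn in ((a,d,W,300),(a2,d2,W2,50)):
  hsv=cv2.cvtColor(A,cv2.COLOR_RGB2HSV)
  for n,(l,h) in dict(blue=(100,130),orange=(5,18)).items():
    m=cv2.inRange(hsv,(l,130,50),(h,255,255)); k,L,st,ce=cv2.connectedComponentsWithStats(m)
    for i in range(1,k):
        P=w[(L==i)&(D>0)]
        if st[i,4]>mn and abs(np.median(P[:,2])-.2)<.03: print(n,st[i],np.percentile(P[:,2],[50,75,90]).round(4),P.mean(0).round(4))
E
```

```text
t 4.8 pos [ 0.5228 -0.0976  0.2531] F [-0.  -0.1  0.3] g 0.0
tool mm [184.6 262.6  -8.4]
rot [[-0.906, 0.423, 0.02], [0.423, 0.906, -0.001], [-0.019, 0.007, -1.0]]
orange [ 141    0   61   55 1182] [0.1808 0.1815 0.182 ] [ 0.3748 -0.1051  0.1802]
orange [ 485  113   73   58 2668] [0.2065 0.2072 0.2078] [0.5328 0.0688 0.2036]
orange [ 233  159   55   56 1775] [0.207  0.2075 0.2079] [ 0.4884 -0.0952  0.2053]
orange [241 199  12  12 100] [0.2038 0.2061 0.2091] [0.5356 0.0734 0.2008]
orange [294 209  12   9  59] [0.2052 0.2088 0.5729] [ 0.4878 -0.0942  0.246 ]
```

View pics/w2.png

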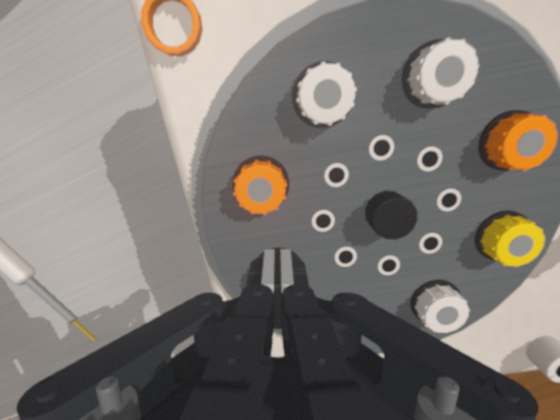

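The blue cap is hidden behind the fingers (I stepped the wrong way). I'll back off along tool −x to see it.

>>> step_arm(
  steps=[
    [-30,0,-30,0],
    [-45,0,-10,0],
    [-30,0,0,0],
    [0,0,0,0],
    [0,0,0,0],
  ],
)

```text
time: 5.4
tool_pos: [0.6175, -0.1436, 0.278]
tool_rot: [-0.001, 0.217, 0.976, 0.003]
contact_force: [-1.1, 0.7, 0.3]
gripper_width: 0.002
```

```bash
python3 - <<'E'
from h import *
s=rem([.4665,.2185,.26]); a,d=snap('wrist','w3.png'); T=wristT(s); W=world('wrist',d,T)
hsv=cv2.cvtColor(a,cv2.COLOR_RGB2HSV)
for n,(l,h) in dict(blue=(100,130),orange=(5,18),yellow=(20,32)).items():
    m=cv2.inRange(hsv,(l,130,50),(h,255,255)); k,L,st,ce=cv2.connectedComponentsWithStats(m)
    for i in range(1,k):
        P=W[(L==i)&(d>0)]
        if st[i,4]>300 and abs(np.median(P[:,2])-.2)<.03: print(n,st[i],np.percentile(P[:,2],[50,75,90]).round(4),P.mean(0).round(4))
        if n!='yellow' and st[i,4]>300:
            x,y,w,hh=st[i,:4]; Q=W[y+hh//2-3:y+hh//2+4,x+w//2-3:x+w//2+4,2]; print('  centre z',np.median(Q).round(4))
E
```

```text
t 5.4 pos [ 0.6175 -0.1436  0.278 ] F [-1.1  0.7  0.3] g 0.0
tool mm [290.2 263.8  20.3]
blue [ 256  111   50   51 1415] [0.207  0.2075 0.2079] [ 0.5596 -0.1149  0.2062]
  centre z 0.2079
orange [ 234    0   56   59 2002] [0.2069 0.2075 0.208 ] [ 0.4927 -0.0972  0.2052]
  centre z 0.2079
  centre z 0.0944
yellow [ 490   63   68   57 2363] [0.2064 0.2072 0.2078] [0.604  0.0499 0.2038]
```

View pics/w3.png

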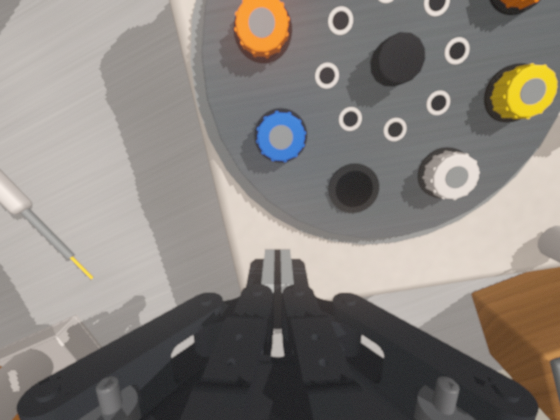

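The blue cap at (281,137) is now level: its top reads 0.2079 at the centre, the same as the orange cap. On to the start key, stopping short for a close look.

>>> step_arm(
  steps=[
    [27,33,-3,0],
    [27,33,-2,0],
    [27,33,0,0],
    [27,33,0,0],
    [27,33,0,0],
    [27,33,0,0],
    [27,33,0,0],
    [27,33,0,0],
  ],
)

```text
time: 6.25
tool_pos: [0.5239, 0.1951, 0.2802]
tool_rot: [-0.004, 0.222, 0.975, 0.002]
contact_force: [-0.1, 1.1, 0.0]
gripper_width: 0.004
```

>>> step_arm(
  steps=[
    [0,0,0,0],
    [0,0,0,0],
  ],
)

```text
time: 6.45
tool_pos: [0.5202, 0.1996, 0.2796]
tool_rot: [-0.005, 0.218, 0.976, 0.003]
contact_force: [-0.1, -0.0, 0.8]
gripper_width: 0.003
```

```bash
python3 - <<'E'
from h import *
s=rem([.4665,.2185,.26]); a,d=snap('wrist','w4.png'); T=wristT(s); W=world('wrist',d,T)
hsv=cv2.cvtColor(a,cv2.COLOR_RGB2HSV)
m=cv2.inRange(hsv,(45,80,40),(85,255,255)); k,L,st,ce=cv2.connectedComponentsWithStats(m)
for i in range(1,k):
    if st[i,4]>150:
        P=W[(L==i)&(d>0)]; Q=P[abs(P[:,2]-np.median(P[:,2]))<.003]
        print(st[i],np.percentile(P[:,2],[10,50,90]).round(4),cv2.minEnclosingCircle((Q[:,:2]*1000).astype(np.float32)),Q.mean(0).round(4))
E
```

```text
t 6.45 pos [0.5202 0.1996 0.2796] F [-0.1 -0.   0.8] g 0.0
tool mm [56.4 -5.8 20.2]
[259 133  27  28 578] [0.192  0.1931 0.1941] ((466.9909973144531, 218.61988830566406), 10.630426406860352) [0.4668 0.2188 0.193 ]
```

View pics/w4.png

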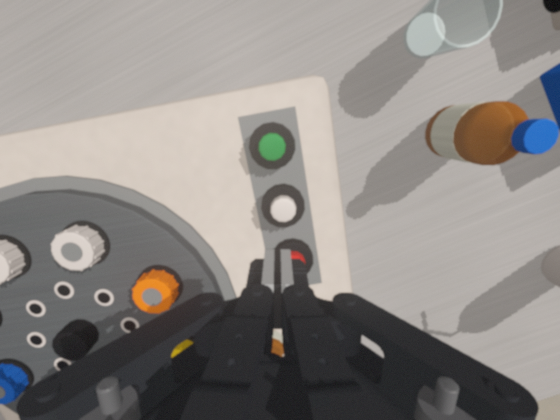

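The green key is at (272,147), centred at (0.467, 0.219). Its upper face reads about 0.192, with a dark ring around it, so I'll check the ring's height.

```bash
python3 - <<'E'
from h import *
s=rem([.467,.2187,.215]); _,d=grab_frame('wrist'); W=world('wrist',d,wristT(s))
r=np.hypot(W[...,0]-.467,W[...,1]-.2187)
for a in range(0,34,2):
    m=(r>=a/1e3)&(r<(a+2)/1e3)&(d>0)&(W[...,2]<.24); print(a,np.percentile(W[m][:,2],[5,50,95]).round(4) if m.any() else None)
E
```

```text
t 6.5 pos [0.5203 0.1994 0.2796] F [-0.2 -0.3  1.1] g 0.0
tool mm [55.7 -5.5 65.2]
0 [0.1922 0.1932 0.194 ]
2 [0.1925 0.1932 0.194 ]
4 [0.1923 0.1933 0.1944]
6 [0.1923 0.1934 0.1944]
8 [0.1918 0.1929 0.1939]
10 [0.1834 0.1849 0.1923]
12 [0.1831 0.1843 0.1855]
14 [0.1831 0.1843 0.1855]
16 [0.1829 0.1841 0.1853]
18 [0.1714 0.1819 0.1845]
20 [0.1712 0.1724 0.1734]
22 [0.1712 0.1723 0.1734]
24 [0.1709 0.1722 0.1736]
26 [0.1706 0.1721 0.1733]
28 [0.1704 0.1719 0.1732]
30 [0.1703 0.1717 0.173 ]
32 [0.1703 0.1716 0.174 ]
```

>>> step_arm(
  steps=[
    [28,-3,20,0],
    [27,-3,22,0],
    [0,0,15,0],
    [0,0,0,0],
    [0,0,0,0],
  ],
)

```text
time: 7.05
tool_pos: [0.4698, 0.2115, 0.2221]
tool_rot: [-0.003, 0.224, 0.975, 0.003]
contact_force: [0.9, -0.6, 0.3]
gripper_width: 0.003
```

```bash
python3 -c "
from h import *
rem([.467,.2187,.192])"
```

```text
t 7.05 pos [0.4698 0.2115 0.2221] F [ 0.9 -0.6  0.3] g 0.0
tool mm [ 5.5  5.2 30.2]
```

>>> step_arm(
  steps=[
    [5,5,10,0],
    [0,0,8,0],
    [0,0,0,0],
  ],
)

```text
time: 7.35
tool_pos: [0.4701, 0.2177, 0.205]
tool_rot: [-0.002, 0.225, 0.974, 0.003]
contact_force: [0.4, -0.2, -0.7]
gripper_width: 0.001
```

```bash
python3 -c "
from h import *
rem([.467,.2187,.192])"
```

```text
t 7.35 pos [0.4701 0.2177 0.205 ] F [ 0.4 -0.2 -0.7] g 0.0
tool mm [ 3.2 -0.6 13. ]
```

>>> step_arm(
  steps=[
    [3,0,5,0],
    [0,0,4,0],
    [0,0,3,0],
    [0,0,2,0],
  ],
)

```text
time: 7.75
tool_pos: [0.4681, 0.2195, 0.1908]
tool_rot: [-0.001, 0.225, 0.974, 0.004]
contact_force: [-1.4, 0.1, 1.7]
gripper_width: 0.001
```

>>> step_arm(
  steps=[
    [0,0,2,0],
    [0,0,1,0],
  ],
)

```text
time: 7.95
tool_pos: [0.4681, 0.2195, 0.1884]
tool_rot: [-0.001, 0.225, 0.974, 0.003]
contact_force: [-2.3, -1.3, 2.6]
gripper_width: -0.001
```

>>> step_arm(
  steps=[
    [0,0,1,0],
    [0,0,1,0],
  ],
)

```text
time: 8.15
tool_pos: [0.4681, 0.2196, 0.1872]
tool_rot: [-0.001, 0.225, 0.974, 0.003]
contact_force: [-1.7, -0.2, 3.1]
gripper_width: -0.004
```

>>> step_arm(
  steps=[
    [0,0,0.8,0],
    [0,0,0,0],
  ],
)

```text
time: 8.35
tool_pos: [0.468, 0.2195, 0.1873]
tool_rot: [-0.001, 0.225, 0.974, 0.003]
contact_force: [-1.7, -1.0, 4.7]
gripper_width: -0.004
```

>>> step_arm(
  steps=[
    [0,0,1.5,0],
    [0,0,0,0],
  ],
)

```text
time: 8.55
tool_pos: [0.4684, 0.2196, 0.1874]
tool_rot: [-0.001, 0.225, 0.974, 0.004]
contact_force: [-1.9, -0.7, 3.8]
gripper_width: 0.002
```

>>> step_arm(
  steps=[
    [0,0,-5,0],
    [0,0,-15,0],
    [0,0,-35,0],
    [-35,0,-30,0],
    [-35,0,0,0],
    [0,0,0,0],
    [0,0,0,0],
  ],
)

```text
time: 9.25
tool_pos: [0.5337, 0.188, 0.2773]
tool_rot: [0.001, 0.224, 0.974, 0.005]
contact_force: [0.1, -0.9, -0.9]
gripper_width: -0.004
```

```bash
python3 - <<'E'
from h import *
s=rem(); a,d=snap('wrist','w5.png'); W=world('wrist',d,wristT(s))
hsv=cv2.cvtColor(a,cv2.COLOR_RGB2HSV)
for n,(l,h) in dict(green=(45,85),blue=(100,130),orange=(5,18)).items():
    m=cv2.inRange(hsv,(l,80,40),(h,255,255)); k,L,st,ce=cv2.connectedComponentsWithStats(m)
    for i in range(1,k):
        if st[i,4]>150: P=W[(L==i)&(d>0)]; print(n,st[i],np.percentile(P[:,2],[10,50,90]).round(4),np.median(P,0).round(4))
a,d=snap('top','t5.png')
cv2.imwrite('pics/t5c.png',cv2.resize(a[100:300,160:360,::-1],(600,600),interpolation=cv2.INTER_CUBIC))
E
```

```text
t 9.25 pos [0.5337 0.188  0.2773] F [ 0.1 -0.9 -0.9] g -0.0
green [262 109  28  29 631] [0.192  0.1931 0.194 ] [0.4672 0.2185 0.1931]
blue [ 521   47   39   83 1580] [0.0093 0.1498 0.1517] [0.5627 0.4388 0.1498]
blue [  0 353  31  43 926] [0.1935 0.2023 0.2075] [ 0.5608 -0.101   0.2023]
orange [ 460   79   76   66 3667] [0.0852 0.1054 0.1221] [0.5548 0.4252 0.1054]
orange [430  90  20  48 189] [0.0072 0.0122 0.0167] [0.5514 0.4113 0.0122]
orange [ 133  252   50   48 1540] [0.1909 0.2065 0.2078] [0.5325 0.0793 0.2065]
```

View pics/w5.png

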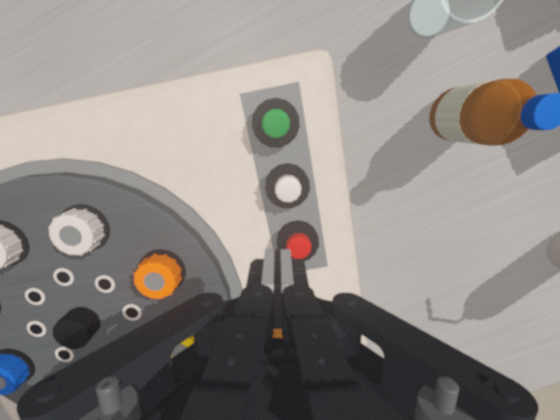

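View pics/t5c.png

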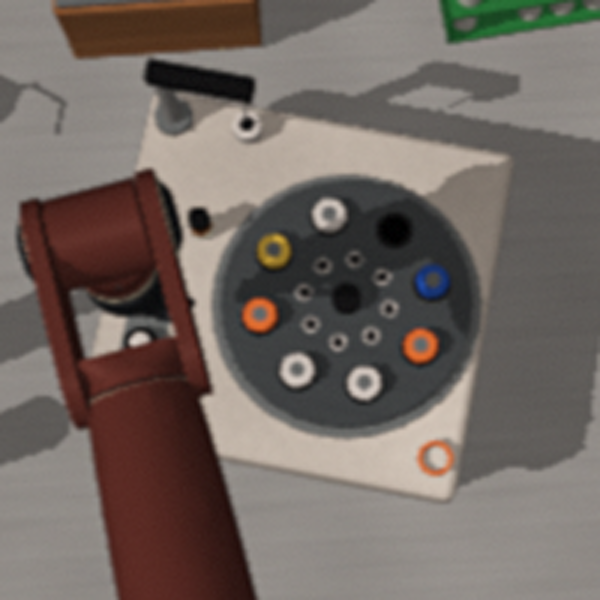

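The green key (276,123) is back at its released height, the blue cap is level, and the other tubes, vial and ring look unmoved. I'll rise clear and hand in.

>>> step_arm(
  steps=[
    [0,0,-40,0],
    [0,0,-40,0],
    [0,0,0,0],
    [0,0,0,0],
  ],
)

```text
time: 9.75
tool_pos: [0.5277, 0.1893, 0.354]
tool_rot: [-0.004, 0.222, 0.975, 0.003]
contact_force: [-0.7, 0.1, -0.6]
gripper_width: 0.002
```

```bash
python3 -c "
from h import *
rem(); print(job_done())"
```

```text
t 9.75 pos [0.5277 0.1893 0.354 ] F [-0.7  0.1 -0.6] g 0.0
the job is handed in; nothing more can be done
None
```

I pushed the blue tube home, then pressed and released the start key, withdrew and handed the job in at 9.75 s. `job_done` gives no verdict.

- **Tube:** I pushed it straight down with closed fingertips. The force stayed near 3 N while it slid and rose to about 6 N once it met the rubber seat. Afterwards its cap top read 0.2079 m, the same as a neighbouring orange cap; both carry the same roughly 2 mm camera offset.
- **Start key:** I pressed it about 4.7 mm, until it would go no further, at roughly 4 to 5 N. After release its top was back at the height measured before the press (0.193 m both times).
- **Surroundings:** In the last pictures the other tubes, the standard vial and the spare collar look unmoved. The arm hid part of the key row from the top camera, but the wrist camera showed all three keys. I did not re-check the pipette after the key press.
- **Mistake along the way:** After the push I first moved the wrong way for the checking picture, so I had to take it again. Nothing was touched.

No checks failed or disagreed.

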